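# Feel around a soup bowl's rim for chips

### The arm

A 6-joint arm with a two-finger parallel gripper is mounted at the origin on the work surface. World frame = base frame: x ahead of the robot, y to its left, z up, the work surface at z = 0. Lengths are in m, angles in rad, forces in N, time in s.
With the tool pointing down it reaches from about 0.375 to 0.975 m from the base axis. Payload 3.8 kg.
Tool frame: the origin (TCP) lies on the centre line of the jaws, within the pads' length; the fingertips stand 17 mm ahead of it and the grasp point (between the pads) lies 2 mm behind it (bot.tip_extent is the distance from the TCP to the fingertips, in m); z points along the fingers, y is the line along which they close (so a half turn about z gives the same grasp; the last joint's range is limited). The gripper opens to 85 mm and grips with 20 to 120 N. Pads are 22 mm wide; open, the fingers measure 114 mm over their backs; the gripper's body (76 mm by 85 mm) begins 54 mm behind the grasp point. The pads swing forward as they close: fully open they stand 13 mm farther back than shut.
Start: joints at [1.136, 0.264, 1.604, -0, 1.274, -0.037], TCP at [0.261, 0.622, 0.248] pointing down, gripper open.
Joint ranges: [-2.63, 2.63], [-0.94, 2.18], [0.31, 2.57], [-1.31, 4.45], [0, 2.66], [-2.55, 2.55]. Speed limits (rad/s): [2.57, 2.57, 3.14, 3.14, 3.14, 3.14].

### API

Orientations are given as a rotation vector (axis times angle).
In Python, from workcell import readout, read_camera, finish_job, bot gives the robot as it stands.
- The arm moves only by the tool jog_arm, never from a script. Its argument "deltas" is one flat list of numbers, 7 for each row, row after row: the shift along the tool's x, y, z in m, then the turn, a rotation vector about the tool's x, y, z in degrees, then the gripper command: -1 is shut, 1 is fully open, values between are in proportion. A call has 1 to 8 rows; each row is the pose to reach, as a shift and turn from the pose commanded when the call began, along the tool's axes at that moment; what a row does not reach only later rows make up. A row lasts 1/10 s, in which the tool goes at most 50 mm and 8.59 degrees, less where a joint would pass 70% of its speed; a pose out of reach is approached as far as the arm can. A call with a gripper value outside its range is refused whole. The fingers move at their own pace and stop on an object; "squeeze" is the grip in N (left out, the last holds). Time passes only in rows, so rows that repeat a pose let the fingers close. It gives the time, the measured TCP pose, the force, the opening and the grip force at its end, in the units of the state.
- readout.read_state(): the state, without advancing time (a new reading comes with each control period).
- read_camera(name): name is "side" or "top" or "wrist"; returns a dict with "color" (400x640x3 uint8, blue, green, red), "fx", "fy", "cx", "cy" (pixels), "dist" ([k1, k2, p1, p2, k3] as OpenCV has them; the pictures are not rectified), "origin" and "attitude" of the camera in the world. Camera axes: x right, y down, z forward; pixel columns grow to the right and rows downward; lengths in m; the calibration is good to about 2 mm. A picture is of the moment at which its call begins. There is no depth.
- finish_job(): hands the job in; it is judged then, once.
The state is a dict: "time": time; "q": joint angles; "joint_vel": joint speeds; "joint_torque": joint torques, N m; "tool_pos": TCP position; "tcp_rot": TCP orientation; "wrist_force": force on the tool from outside, world axes, zero at the start; "torque": the same for the moment, N m; "width": opening from 0.0 (shut) to 1.0 (fully open); "grip_force": force on a finger pad.
Only numpy, scipy, OpenCV 4.12 (cv2) and the standard library are available. Lean on these libraries where they do the work, as an engineer would, in place of code of your own. Each camera call takes 0.05 s, during which the arm holds its last target. There are 200 camera calls.

### The job

Before the soup bowl with the loop handle goes into the microwave, check its rim for chips: start on the rim where the handle is and run your fingertips anticlockwise (seen from above) along the whole rim until you are back at the handle, touching it lightly or staying a few millimetres above it. Then lift your fingers well clear. Do not grasp, lift, shove or tip the bowl, and leave the other things where they are.

Things in the scene. Friction and masses are not known exactly. Their poses are not given: they have to be found in the camera images.
- bowl: loose white ceramic soup bowl, about 450 g, standing on the trivet; round, level rim 66 mm above its origin, 150 mm outside diameter there, wall 5 mm, so the middle of the rim lies on a circle of radius 72.5 mm; foot 92 mm across. Origin at the centre of its underside, z up its axis; its x axis points to its one handle, a horizontal loop 45 mm wide that reaches out to 112 mm from the axis, with its top 6 mm below the rim. Pressing on the rim with more than about 5 N tips it
- trivet: black hard silicone trivet, round, 190 mm across, 8 mm thick, with a small square tab, fixed to the cart; origin at the centre of its underside
- fork: bystander: stainless fork, about 200 mm long, lying flat, under 10 mm high; origin under its middle
- ramekin: bystander: small plain white bowl without handle, 90 mm across the mouth, 42 mm high; origin at the centre of its underside
- mug: bystander: white mug, 82 mm across, 92 mm high; origin at the centre of its underside
- jar: bystander: glass jar, 56 mm across, 90 mm high; origin at the centre of its underside

How it is judged:
By the outcome, as a careful person would: the job done as asked, in the order asked, and still so for the second after the job is handed in, with the robot touching nothing.
It also fails if it takes over 51 s, if anything falls off the work surface, if the arm or the gripper's body presses on something with over 40 N, if the wrist force passes 120 N, or if a joint passes its speed limit or range.

## Working session

There is one attempt and no reset: what is moved stays moved. The work goes in short steps, Python scripts to look and compute and a tool call to move; the robot and the scene stay as the last step left them, time stands still between calls to the robot, and variables do not carry over. Pictures are saved under pics/ and viewed, at most 10 in all, crops included, and the job is handed in when it is done.

Besides the shell and the picture viewer there is one more tool, called after "Emit:" by a JSON object that holds its "api" and its "payload", one argument or row to a line. jog_arm: Moves the arm, as the interface text tells. Its arguments: {"type":"object","properties":{"deltas":{"type":"array"},"squeeze":{"type":"number"}},"required":["deltas"]}

```bash
ls; mkdir -p pics; python3 - <<'E'
from workcell import readout, read_camera, bot
import cv2, pickle
s=readout.read_state(); print(s['time'],s['tool_pos'],s['tcp_rot'],s['wrist_force'],s['width'],bot.tip_extent)
for n in ['top','side']:
    c=read_camera(n); pickle.dump(c,open(n+'.pkl','wb')); cv2.imwrite(f'pics/{n}.png',c['color']); print(n,c['origin'],c['attitude'],c['fx'],c['dist'])
E
```

```text
pics
0.0 [0.26119266 0.62166932 0.24696939] [-0.62060645 -3.07915171  0.00338747] [-0.08690665  0.53019603  0.46120713] 0.9993006134699381 0.017
top [0.30865049 0.08947078 1.38267549] [-2.06685296  2.14605967 -0.24149978] 492.4941802194337 [0.045395 0.       0.       0.       0.      ]
side [ 0.51362364 -0.51960291  0.67587089] [-2.35384225  0.20157212 -0.08596158] 394.28645411209226 [-0.09073386  0.          0.          0.          0.        ]
```

View pics/top.png

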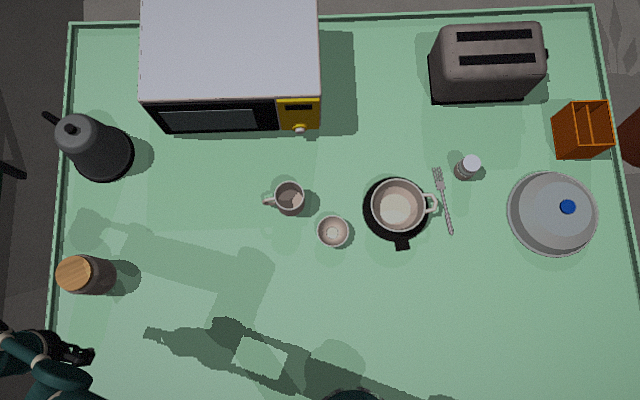

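View pics/side.png

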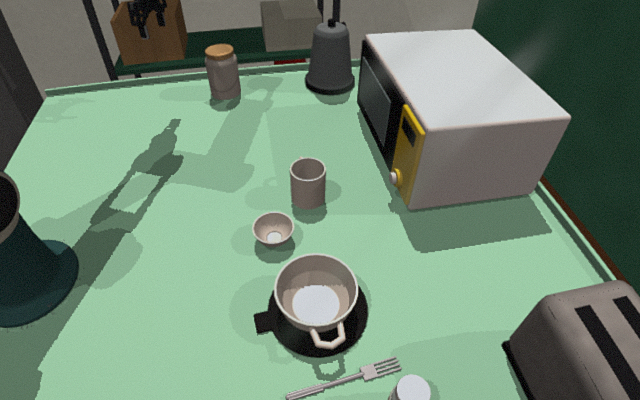

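Top view: the bowl is centred near (399,205), with its handle at about (433,204) and the trivet tab at (402,243). The ramekin is at (333,232), the mug at (289,198), the fork at (443,200) and the jar at (468,167). In the side view the bowl rim is centred near (316,284) and the handle is at (328,338).

```bash
cat > h.py <<'E'
import numpy as np, cv2
from scipy.spatial.transform import Rotation as R
from scipy.optimize import least_squares
def cast(c,px,z):
    K=np.array([[c['fx'],0,c['cx']],[0,c['fy'],c['cy']],[0,0,1.]])
    u=cv2.undistortPoints(np.float64(px).reshape(-1,1,2),K,np.array(c['dist'])).reshape(-1,2)
    A=np.array(c['attitude']); M=R.from_rotvec(A).as_matrix() if A.shape==(3,) else A
    d=np.c_[u,np.ones(len(u))]@M.T; o=np.array(c['origin'])
    return (o+d*((z-o[2])/d[:,2])[:,None])[:,:2]
def light(c):
    hsv=cv2.cvtColor(c['color'],cv2.COLOR_BGR2HSV); b=c['color'].astype(int)
    return ((b[...,2]>b[...,1]-4)&(hsv[...,2]>85)).astype(np.uint8)*255
def circ(P,r):
    f=lambda p:np.hypot(*(P-p[:2]).T)-(p[2] if r is None else r)
    x0=list(np.median(P,0))+([0.07] if r is None else [])
    s=least_squares(f,x0,loss='soft_l1',f_scale=.001); return s.x,f(s.x)
E
python3 - <<'E'
from h import *; import pickle
for n,seed in [('top',(399,205)),('side',(316,284))]:
    c=pickle.load(open(n+'.pkl','rb')); m=light(c); 
    k,lab,st,ce=cv2.connectedComponentsWithStats(m); l=lab[seed[1],seed[0]]; print(n,l,st[l])
    cs,_=cv2.findContours((lab==l).astype(np.uint8),cv2.RETR_EXTERNAL,cv2.CHAIN_APPROX_NONE)
    px=max(cs,key=len).reshape(-1,2)
    P=cast(c,px,.074)
    if n=='side': P=P[P[:,1]<9]; sel=px[:,1]<285; Q=P[sel]
    else: Q=P
    for r in (None,.075):
        x,e=circ(Q,r); print(r,x.round(4),'med|e|',np.median(abs(e)).round(4),'in2mm',np.mean(abs(e)<.002).round(2))
    H=cast(c,px,.068); d=H-x[:2]; far=np.hypot(*d.T)>.088
    v=d[far].mean(0) if far.any() else np.zeros(2); print('handle',np.degrees(np.arctan2(v[1],v[0])),far.sum(),np.hypot(*d.T).max())
c=pickle.load(open('top.pkl','rb'))
for nm,p,z in [('ram',(333,232),.042),('mug',(291,196),.092),('fork',(443,200),.005),('jar',(472,162),.09)]: print(nm,cast(c,[p],z).round(3))
E
```

```text
top 44 [ 370  178   68   54 2307]
None [ 0.5833 -0.1507  0.0744] med|e| 0.0017 in2mm 0.6
0.075 [ 0.5833 -0.1512] med|e| 0.002 in2mm 0.5
handle -86.80090410441326 25 0.10718117722034301
side 225 [ 274  254   85   95 4107]
None [ 0.5843 -0.1518  0.0716] med|e| 0.0005 in2mm 0.98
0.075 [ 0.5835 -0.1558] med|e| 0.001 in2mm 0.81
handle -86.87480723301665 46 0.10880020294357788
ram [[0.519 0.029]]
mug [[0.613 0.139]]
fork [[ 0.606 -0.292]]
jar [[ 0.69  -0.357]]
```

The two views agree: the centre is about (0.5835, -0.152) and the handle points at about -86.8°. Next I'll work out the approach in tool axes.

```bash
cat >> h.py <<'E'
def go(target,yx=(1,0,0)):
    from workcell import readout
    s=readout.read_state(); M=R.from_rotvec(s['tcp_rot']).as_matrix()
    y=np.array(yx,float); z=np.array([0,0,-1.]); T=np.c_[np.cross(y,z),y,z]
    print('shift tool mm',(M.T@(np.array(target)-s['tool_pos'])*1000).round(1),'turn deg',np.degrees(R.from_matrix(M.T@T).as_rotvec()).round(2),'t',s['time'],'F',s['wrist_force'].round(2) if hasattr(s['wrist_force'],'round') else s['wrist_force'],s['width'],s['q'])
E
python3 -c "
from h import *; go([.54,-.15,.30])"
```

```text
shift tool mm [-555.9 -603.6  -51.7] turn deg [-1.100e-01  6.000e-02  6.721e+01] t 0.1 F [-0.24 -1.36 -0.47] 1.0015370637098402 [ 1.13611756e+00  2.64686253e-01  1.60526615e+00  4.30286112e-06
  1.27368842e+00 -3.69455708e-02]
```

Emit:
{"api": "jog_arm", "payload": {
  "deltas": [-0.02,-0.02,-0.03,0,0,8,-1,-0.05,-0.055,-0.052,0,0,16,-1,-0.08,-0.09,-0.052,0,0,24,-1,-0.11,-0.12,-0.052,0,0,32,-1,-0.14,-0.155,-0.052,0,0,40,-1,-0.17,-0.19,-0.052,0,0,48,-1,-0.2,-0.22,-0.052,0,0,56,-1,-0.23,-0.25,-0.052,0,0,64,-1],
  "squeeze": 20
}}

```text
time: 0.9
tool_pos: [0.3766, 0.3008, 0.2999]
tcp_rot: [2.165, 2.277, -0.001]
wrist_force: [0.0, -0.2, -0.4]
width: 0.002
grip_force: 0.0
```

```bash
python3 -c "
from h import *; go([.54,-.15,.30])"
```

```text
shift tool mm [-458.5  140.4   -0. ] turn deg [-0.02  0.02  2.9 ] t 0.9 F [ 0.   -0.2  -0.41] 0.002140086790125456 [ 6.22351715e-01 -1.37005321e-01  1.93413970e+00 -1.09775848e-04
  1.34488085e+00  5.71815551e-01]
```

Emit:
{"api": "jog_arm", "payload": {
  "deltas": [-0.04,0.012,0,0,0,3,-1,-0.08,0.025,0,0,0,3,-1,-0.12,0.037,0,0,0,3,-1,-0.16,0.05,0,0,0,3,-1,-0.2,0.062,0,0,0,3,-1,-0.24,0.075,0,0,0,3,-1,-0.28,0.087,0,0,0,3,-1,-0.32,0.1,0,0,0,3,-1]
}}

```text
time: 1.7
tool_pos: [0.4944, -0.0129, 0.2999]
tcp_rot: [-2.217, -2.225, 0.0]
wrist_force: [0.4, -0.5, 1.0]
width: 0.003
grip_force: 0.0
```

Emit:
{"api": "jog_arm", "payload": {
  "deltas": [-0.04,0.012,0,0,0,0,-1,-0.08,0.025,0,0,0,0,-1,-0.11,0.035,0,0,0,0,-1,-0.13,0.04,0,0,0,0,-1,-0.135,0.04,0,0,0,0,-1,-0.135,0.04,0,0,0,0,-1]
}}

```text
time: 2.3
tool_pos: [0.5345, -0.1463, 0.2996]
tcp_rot: [-2.218, -2.223, 0.001]
wrist_force: [-0.9, 0.1, 0.2]
width: 0.003
grip_force: 0.0
```

```bash
python3 - <<'E'
from h import *; import pickle
from workcell import read_camera,bot
c=read_camera('wrist'); pickle.dump(c,open('w.pkl','wb')); cv2.imwrite('pics/w.png',c['color']); print(c['origin'],c['fx'],bot.tip_extent)
go([.5835,-.152,.30])
E
```

```text
[ 0.53406146 -0.07102878  0.42504815] 355.4686831880326 0.017
shift tool mm [-6.6 49.  -0.3] turn deg [-0.06 -0.05  0.18] t 2.35 F [-0.08  0.4   0.67] 0.005767301137050834 [-3.11235384e-01  6.85322566e-03  1.79916562e+00  5.54037069e-04
  1.33692236e+00 -3.14553047e-01]
```

View pics/w.png

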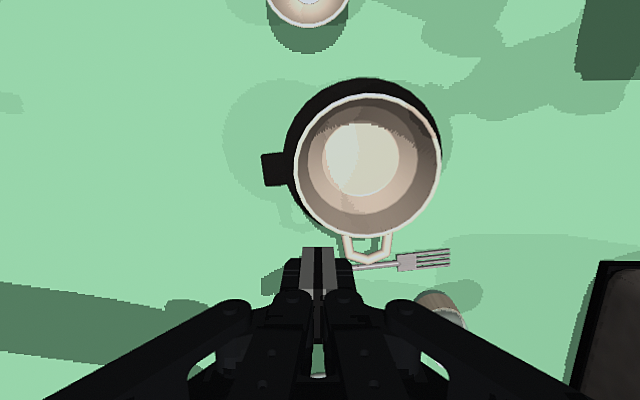

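Wrist view: the whole rim shows as a bright ring centred near (368,165), radius about 73 px. The handle tip is near (367,260) and the closed fingers are at (318,260). I'll fit the rim from this view.

```bash
python3 - <<'E'
from h import *; import pickle
c=pickle.load(open('w.pkl','rb')); m=light(c)
k,lab,st,ce=cv2.connectedComponentsWithStats(m); l=lab[165,368]; print(st[l])
cs,_=cv2.findContours((lab==l).astype(np.uint8),cv2.RETR_EXTERNAL,cv2.CHAIN_APPROX_NONE)
px=max(cs,key=len).reshape(-1,2); P=cast(c,px,.074)
for r in (None,.075):
    x,e=circ(P,r); print(r,x.round(4),np.median(abs(e)).round(4),np.mean(abs(e)<.002).round(2))
H=cast(c,px,.065); d=H-x[:2]; f=(np.hypot(*d.T)>.088)&(np.hypot(*d.T)<.118); v=d[f].mean(0); print(np.degrees(np.arctan2(v[1],v[0])),np.hypot(*d.T).max(),f.sum())
E
```

```text
[  297    96   141   139 12320]
None [ 0.5838 -0.1481  0.0704] 0.0004 0.9
0.075 [ 0.586  -0.1509] 0.0034 0.29
nan 0.07584220283278803 0<stdin>:8: RuntimeWarning: Mean of empty slice.
  ret = um.true_divide(
```

```bash
python3 - <<'E'
from h import *; import pickle
c=pickle.load(open('w.pkl','rb')); b=c['color'].astype(int)
print('rim row profile',b[165,286:302].tolist(),'\ncol',b[225:245,368].tolist())
m=((b[...,1]-b[...,2]<25)&(b.max(2)>110)).astype(np.uint8)
k,lab,st,ce=cv2.connectedComponentsWithStats(m); l=lab[165,368]; print(st[l])
cs,_=cv2.findContours((lab==l).astype(np.uint8),cv2.RETR_EXTERNAL,cv2.CHAIN_APPROX_NONE)
px=max(cs,key=len).reshape(-1,2); P=cast(c,px,.074)
for r in (None,.075):
    x,e=circ(P,r); print(r,x.round(4),np.median(abs(e)).round(4),np.mean(abs(e)<.002).round(2))
H=cast(c,px,.066); d=H-x[:2]; q=np.hypot(*d.T); f=(q>.085)&(q<.118); v=d[f].mean(0); print(np.degrees(np.arctan2(v[1],v[0])),q.max(),f.sum())
E
```

```text
rim row profile [[20, 21, 21], [21, 22, 24], [21, 20, 22], [20, 20, 23], [21, 20, 22], [20, 19, 23], [8, 8, 8], [35, 39, 40], [218, 230, 222], [212, 221, 212], [207, 219, 211], [194, 214, 209], [88, 99, 107], [81, 90, 101], [86, 96, 106], [88, 97, 107]] 
col [[117, 129, 143], [117, 129, 143], [116, 128, 142], [118, 131, 145], [121, 133, 146], [120, 133, 147], [121, 133, 147], [118, 130, 144], [116, 131, 147], [166, 170, 179], [230, 221, 211], [208, 217, 211], [184, 202, 199], [138, 169, 141], [175, 220, 153], [173, 216, 153], [171, 214, 153], [172, 215, 153], [171, 214, 153], [171, 214, 153]]
[  293    93   157   179 14885]
None [ 0.6007 -0.1672  0.0911] 0.008 0.13
0.075 [ 0.603  -0.1802] 0.0138 0.08
-47.10934461656942 0.11117552339329181 475
```

```bash
python3 - <<'E'
from h import *; import pickle
c=pickle.load(open('w.pkl','rb')); b=c['color'].astype(int)
m=(b[...,1]-b[...,2]<20)&(b.min(2)>160)
v,u=np.nonzero(m); px=np.c_[u,v]; P=cast(c,px,.074); q=np.hypot(*(P-[.5838,-.1485]).T)
x,e=circ(P[(q>.066)&(q<.079)],None); print('rim mid',x.round(4),np.abs(e).max(),len(e))
H=cast(c,px,.066); d=H-x[:2]; q=np.hypot(*d.T); f=(q>.085)&(q<.116)&(abs(np.degrees(np.arctan2(d[:,1],d[:,0]))+87)<25); a=np.degrees(np.arctan2(*d[f].T[::-1])); print('handle',a.mean(),a.min(),a.max(),q[f].max(),f.sum())
E
```

```text
rim mid [ 0.5835 -0.1486  0.0721] 0.006796591404334307 1779
handle -83.86112392699533 -103.79341549790247 -62.11511767473624 0.11586804101055478 574
```

Emit:
{"api": "jog_arm", "payload": {
  "deltas": [-0.03,0.02,0.02,0,0,0,-1,-0.06,0.042,0.05,0,0,0,-1,-0.077,0.053,0.085,0,0,0,-1,-0.077,0.053,0.12,0,0,0,-1,-0.077,0.053,0.15,0,0,0,-1,-0.077,0.053,0.175,0,0,0,-1,-0.077,0.053,0.186,0,0,0.2,-1,-0.077,0.053,0.186,0,0,0.2,-1]
}}

```text
time: 3.15
tool_pos: [0.5868, -0.221, 0.1124]
tcp_rot: [-2.217, -2.22, 0.002]
wrist_force: [-0.5, 0.0, 0.6]
width: 0.004
grip_force: 0.0
```

```bash
python3 - <<'E'
from h import *; import pickle
from workcell import read_camera
w=read_camera('wrist'); s=read_camera('side'); pickle.dump((w,s),open('ws.pkl','wb'))
a=cv2.resize(w['color'][60:330,200:520],None,fx=1.5,fy=1.5); b=cv2.resize(s['color'][200:400,220:420],None,fx=2,fy=2)[:405]
b=cv2.copyMakeBorder(b,0,405-b.shape[0],0,0,0); a=a[:,:400]
cv2.imwrite('pics/ws.png',np.hstack([a,b])[:600,:800])
go([.5873,-.2224,.094])
E
```

```text
shift tool mm [-0.  -1.8 21.6] turn deg [0.09 0.03 0.06] t 3.25 F [ 0.95 -0.04  0.65] 0.004767914820433712 [-4.00635027e-01  2.89299020e-01  1.82967039e+00  1.63182689e-04
  1.02101550e+00 -4.01766442e-01]
```

View pics/ws.png

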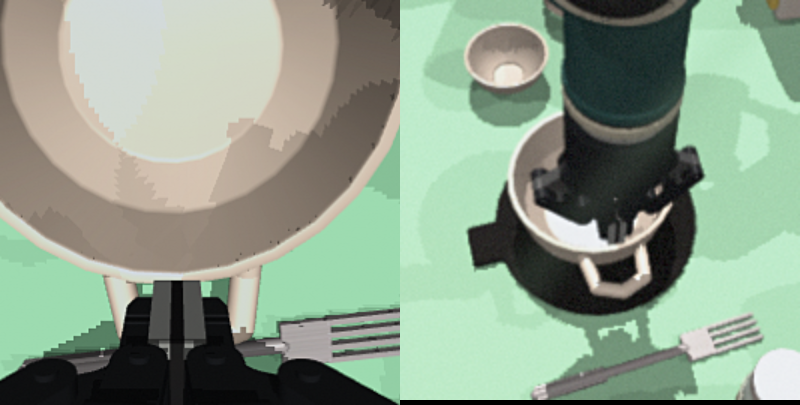

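Left (wrist view): the fingers are over the middle of the handle. The fingertip edge is at about (178,280), just outside the rim's outer edge. Right (side view): the fingers are at (615,235), above the rim at the handle. I'll refit the rim from this close view.

```bash
python3 - <<'E'
from h import *; import pickle
w,s=pickle.load(open('ws.pkl','rb')); b=w['color'].astype(int); print(w['origin'])
K=np.array([[w['fx'],0,w['cx']],[0,w['fy'],w['cy']],[0,0,1.]]); M=R.from_rotvec(w['attitude']).as_matrix()
def pj(X): return cv2.projectPoints(np.float64(X).reshape(-1,1,3),cv2.Rodrigues(M.T)[0],-M.T@w['origin'],K,np.array(w['dist']))[0].reshape(-1,2).round(1).tolist()
print('tip centre',pj([.5873,-.2224,.0985]),'tip front',pj([.5873,-.2114,.0985]))
g=(b[...,1]-b[...,2]>30)|(b.max(2)<60)   # green or black outside
# outer edge: first outside pixel from inside, along rays from bowl centre
c0=np.array(pj([.5835,-.15,.074])[0]); px=[]
for t in np.radians(np.r_[-5:48,132:186]):   # image: down is +v
    for r in np.arange(170,330,.5):
        u,v=(c0+r*np.array([np.cos(t),np.sin(t)])).round().astype(int)
        if not(0<=u<640 and 0<=v<400): break
        if g[v,u]: px.append((u,v)); break
P=cast(w,px,.074)
for r in (None,.075): x,e=circ(P,r); print(len(px),x.round(4),np.median(abs(e)).round(4),np.mean(abs(e)<.002))
print('column at handle side',[ (v,b[v,308].tolist()) for v in range(236,256,2)])
E
```

```text
[ 0.58676804 -0.14583607  0.23788491]
tip centre [[319.6, 272.5]] tip front [[319.6, 249.4]]
107 [ 0.5833 -0.1594  0.0757] 0.0002 1.0
107 [ 0.5833 -0.1608] 0.0006 1.0
column at handle side [(236, [121, 135, 149]), (238, [120, 134, 148]), (240, [133, 149, 166]), (242, [224, 218, 213]), (244, [215, 220, 212]), (246, [194, 211, 202]), (248, [75, 77, 77]), (250, [77, 80, 79]), (252, [78, 80, 79]), (254, [79, 81, 80])]
```

```bash
python3 - <<'E'
from h import *; import pickle
w,s=pickle.load(open('ws.pkl','rb')); b=w['color'].astype(int)
m=(b[...,1]-b[...,2]<20)&(b.min(2)>175)
v,u=np.nonzero(m); P=cast(w,np.c_[u,v],.074); q=np.hypot(*(P-[.5835,-.15]).T); k=(q>.064)&(q<.081)
x,e=circ(P[k],None); print('bright rim',x.round(4),np.abs(e).mean().round(4),k.sum())
th=np.degrees(np.arctan2(*(P[k]-x[:2]).T[::-1])); print(np.histogram(th,12,(-180,180))[0])
for U in (260,290,350,380):
    vv=v[(u==U)&(v>180)&(v<270)]; print(U,vv.min(),vv.max(),cast(w,[(U,vv.min()),(U,vv.max())],.074).round(4).tolist())
E
```

```text
bright rim [ 0.5835 -0.1487  0.0719] 0.0013 5181
[722 610 723 517 350 622 685  27   0   0  46 879]
260 233 240 [[0.5578, -0.214], [0.5576, -0.2178]]
290 241 247 [[0.5726, -0.2183], [0.5725, -0.2216]]
350 238 242 [[0.6025, -0.2167], [0.6026, -0.2188]]
380 227 230 [[0.6172, -0.2108], [0.6173, -0.2124]]
```

```bash
python3 - <<'E'
import numpy as np
from workcell import read_camera,readout
r=[];F=[]
for i in range(12):
    read_camera('top'); s=readout.read_state(); r.append(s['tool_pos']); F.append(s['wrist_force'])
r=np.array(r); print(r.mean(0).round(4),r.std(0).round(4),np.mean(F,0).round(2),np.std(F,0).round(2),s['time'])
E
```

```text
[ 0.5889 -0.2231  0.1155] [0.0006 0.0001 0.0008] [-0.    0.02 -0.21] [0.48 0.67 0.41] 3.85
```

Emit:
{"api": "jog_arm", "payload": {
  "deltas": [0.001,-0.001,0.006,0,0,0,-1,0.001,-0.001,0.012,0,0,0,-1,0.001,-0.001,0.016,0,0,0,-1,0.001,-0.001,0.018,0,0,0,-1,0.001,-0.001,0.018,0,0,0,-1,0.001,-0.001,0.018,0,0,0,-1,0.001,-0.001,0.018,0,0,0,-1,0.001,-0.001,0.018,0,0,0,-1]
}}

```text
time: 4.65
tool_pos: [0.5874, -0.2219, 0.0966]
tcp_rot: [2.221, 2.221, 0.0]
wrist_force: [0.2, 0.4, 0.1]
width: 0.003
grip_force: 0.0
```

```bash
cat > avg.py <<'E'
import numpy as np
from workcell import read_camera,readout
r=[];F=[]
for i in range(8):
    w=read_camera('wrist'); s=readout.read_state(); r.append(s['tool_pos']); F.append(s['wrist_force'])
r=np.array(r); print(r.mean(0).round(4),r.std(0).round(4),np.mean(F,0).round(2),s['time'],'cam',w['origin'].round(4),r[:,2].round(4))
E
python3 avg.py
```

```text
[ 0.5873 -0.2219  0.0965] [0.0001 0.     0.0001] [ 0.07  0.34 -0.27] 5.05 cam [ 0.5868 -0.1464  0.2217] [0.0966 0.0966 0.0965 0.0965 0.0964 0.0964 0.0963 0.0963]
```

Emit:
{"api": "jog_arm", "payload": {
  "deltas": [0,0,0.001,0,0,0,-1,0,0,0.002,0,0,0,-1,0,0,0.002,0,0,0,-1,0,0,0.002,0,0,0,-1]
}}

```text
time: 5.45
tool_pos: [0.5871, -0.2218, 0.0942]
tcp_rot: [-2.221, -2.221, 0.0]
wrist_force: [-0.9, 0.0, 0.4]
width: -0.002
grip_force: 0.0
```

```bash
python3 avg.py; python3 - <<'E'
import numpy as np
P=lambda a:72.5*np.array([np.sin(np.radians(a)),np.cos(np.radians(a))]) # tool x=+Y, y=+X
for k in range(7):
    a0=-87+60*k; print(k,[(P(a0+7.5*j)-P(a0)).round(1).tolist() for j in range(1,9)])
E
```

```text
[ 0.5872 -0.2219  0.0943] [0. 0. 0.] [ 0.03  0.24 -0.17] 5.85 cam [ 0.5868 -0.1464  0.2197] [0.0942 0.0943 0.0943 0.0943 0.0943 0.0943 0.0943 0.0943]
0 [[1.1, 9.4], [3.4, 18.6], [7.0, 27.4], [11.6, 35.7], [17.3, 43.3], [23.9, 50.1], [31.3, 56.0], [39.5, 60.8]]
1 [[8.7, 3.7], [17.8, 6.3], [27.2, 7.7], [36.7, 7.8], [46.1, 6.7], [55.3, 4.4], [64.1, 0.8], [72.4, -3.8]]
2 [[7.6, -5.7], [14.4, -12.3], [20.3, -19.7], [25.1, -27.9], [28.9, -36.6], [31.4, -45.7], [32.8, -55.1], [32.9, -64.6]]
3 [[-1.1, -9.4], [-3.4, -18.6], [-7.0, -27.4], [-11.6, -35.7], [-17.3, -43.3], [-23.9, -50.1], [-31.3, -56.0], [-39.5, -60.8]]
4 [[-8.7, -3.7], [-17.8, -6.3], [-27.2, -7.7], [-36.7, -7.8], [-46.1, -6.7], [-55.3, -4.4], [-64.1, -0.8], [-72.4, 3.8]]
5 [[-7.6, 5.7], [-14.4, 12.3], [-20.3, 19.7], [-25.1, 27.9], [-28.9, 36.6], [-31.4, 45.7], [-32.8, 55.1], [-32.9, 64.6]]
6 [[1.1, 9.4], [3.4, 18.6], [7.0, 27.4], [11.6, 35.7], [17.3, 43.3], [23.9, 50.1], [31.3, 56.0], [39.5, 60.8]]
```

Emit:
{"api": "jog_arm", "payload": {
  "deltas": [0.001,0.0095,0,0,0,0,-1,0.0035,0.0185,0,0,0,0,-1,0.007,0.0275,0,0,0,0,-1,0.0115,0.0355,0,0,0,0,-1,0.0175,0.0435,0,0,0,0,-1,0.024,0.05,0,0,0,0,-1,0.0315,0.056,0,0,0,0,-1,0.0395,0.061,0,0,0,0,-1]
}}

```text
time: 6.65
tool_pos: [0.6487, -0.1815, 0.0942]
tcp_rot: [-2.221, -2.222, 0.0]
wrist_force: [0.1, -0.6, 0.5]
width: 0.001
grip_force: 0.0
```

```bash
python3 - <<'E'
from h import *; import pickle
from workcell import read_camera
w=read_camera('wrist'); pickle.dump(w,open('w2.pkl','wb')); cv2.imwrite('pics/w2.png',w['color'])
go([.5835+.0725*np.cos(np.radians(-27)),-.1495+.0725*np.sin(np.radians(-27)),.0943])
E
```

```text
shift tool mm [-2.1 -1.2 -0. ] turn deg [ 0.03 -0.05  0.05] t 6.7 F [ 0.54  0.96 -0.41] 0.0028172378038096363 [-3.08250467e-01  3.87848497e-01  1.74059196e+00  1.14075493e-03
  1.01289654e+00 -3.09736473e-01]
```

View pics/w2.png

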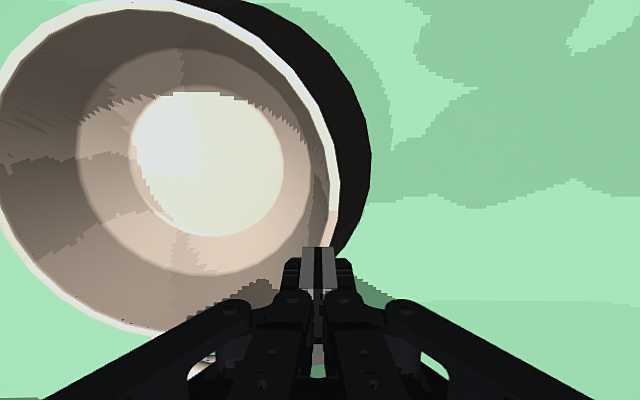

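The rim runs from about (335,200) down to (332,240) and passes under the fingertips at (318,255). The height is steady, so I'll continue.

Emit:
{"api": "jog_arm", "payload": {
  "deltas": [0.0085,0.0035,0,0,0,0,-1,0.018,0.0065,0,0,0,0,-1,0.027,0.0075,0,0,0,0,-1,0.0365,0.008,0,0,0,0,-1,0.046,0.0065,0,0,0,0,-1,0.0555,0.0045,0,0,0,0,-1,0.064,0.001,0,0,0,0,-1,0.0725,-0.004,0,0,0,0,-1]
}}

```text
time: 7.5
tool_pos: [0.6438, -0.1091, 0.0943]
tcp_rot: [2.221, 2.222, -0.0]
wrist_force: [-0.5, -0.2, -0.8]
width: -0.006
grip_force: 0.0
```

Emit:
{"api": "jog_arm", "payload": {
  "deltas": [0.0075,-0.0055,0,0,0,0,-1,0.0145,-0.0125,0,0,0,0,-1,0.0205,-0.0195,0,0,0,0,-1,0.025,-0.028,0,0,0,0,-1,0.029,-0.0365,0,0,0,0,-1,0.0315,-0.0455,0,0,0,0,-1,0.033,-0.055,0,0,0,0,-1,0.033,-0.0645,0,0,0,0,-1]
}}

```text
time: 8.3
tool_pos: [0.5788, -0.0768, 0.0943]
tcp_rot: [-2.221, -2.222, 0.0]
wrist_force: [0.6, 0.6, 0.0]
width: -0.002
grip_force: 0.0
```

```bash
python3 avg.py; python3 - <<'E'
from h import *
go([.5835+.0725*np.cos(np.radians(93)),-.1495+.0725*np.sin(np.radians(93)),.0943])
from workcell import read_camera; import pickle
w=read_camera('side'); t=read_camera('top'); pickle.dump((w,t),open('st.pkl','wb')); cv2.imwrite('pics/s3.png',w['color'])
E
```

```text
[ 0.5793 -0.077   0.0943] [0.0011 0.0001 0.0002] [-0.26  0.03  0.23] 8.7 cam [ 0.5797 -0.0016  0.2198] [0.0939 0.094  0.0943 0.0944 0.0945 0.0945 0.0945 0.0944]
shift tool mm [-0.1 -0.5  0.1] turn deg [0.03 0.01 0.  ] t 8.7 F [0.03 0.22 0.14] -0.0020236841187910777 [-1.74520637e-01  2.37481740e-01  1.94071162e+00 -1.49516103e-05
  9.62816996e-01 -1.74531943e-01]
```

View pics/s3.png

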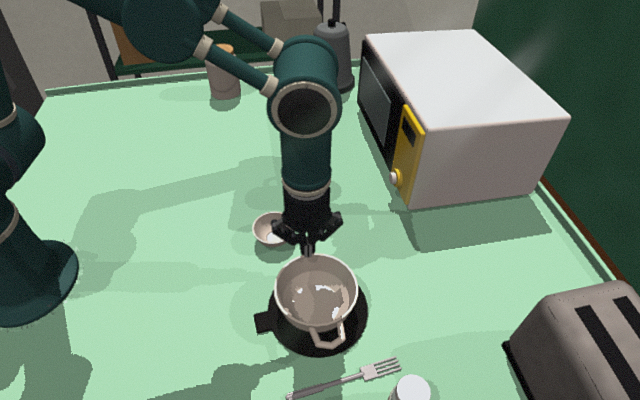

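The fingertips are at about (308,253), right over the far rim opposite the handle. The bowl hasn't moved. Second half next.

Emit:
{"api": "jog_arm", "payload": {
  "deltas": [-0.001,-0.0095,0,0,0,0,-1,-0.0035,-0.0185,0,0,0,0,-1,-0.007,-0.0275,0,0,0,0,-1,-0.0115,-0.0355,0,0,0,0,-1,-0.0175,-0.0435,0,0,0,0,-1,-0.024,-0.05,0,0,0,0,-1,-0.0315,-0.056,0,0,0,0,-1,-0.0395,-0.061,0,0,0,0,-1]
}}

```text
time: 9.6
tool_pos: [0.5182, -0.1171, 0.0944]
tcp_rot: [2.221, 2.221, 0.0]
wrist_force: [-0.3, -0.4, -0.4]
width: -0.001
grip_force: 0.0
```

Emit:
{"api": "jog_arm", "payload": {
  "deltas": [-0.0085,-0.0035,0,0,0,0,-1,-0.018,-0.0065,0,0,0,0,-1,-0.027,-0.0075,0,0,0,0,-1,-0.0365,-0.008,0,0,0,0,-1,-0.046,-0.0065,0,0,0,0,-1,-0.0555,-0.0045,0,0,0,0,-1,-0.064,-0.001,0,0,0,0,-1,-0.0725,0.004,0,0,0,0,-1]
}}

```text
time: 10.4
tool_pos: [0.523, -0.1896, 0.0942]
tcp_rot: [-2.221, -2.221, 0.0]
wrist_force: [0.4, -0.8, 0.4]
width: -0.0
grip_force: 0.0
```

Emit:
{"api": "jog_arm", "payload": {
  "deltas": [-0.0075,0.0055,0,0,0,0,-1,-0.0145,0.0125,0,0,0,0,-1,-0.0205,0.0195,0,0,0,0,-1,-0.025,0.028,0,0,0,0,-1,-0.029,0.0365,0,0,0,0,-1,-0.0315,0.0455,0,0,0,0,-1,-0.033,0.055,0,0,0,0,-1,-0.033,0.0645,0,0,0,0,-1]
}}

```text
time: 11.2
tool_pos: [0.5881, -0.2219, 0.0943]
tcp_rot: [2.221, 2.222, 0.0]
wrist_force: [-0.6, 0.0, 0.5]
width: 0.002
grip_force: 0.0
```

Emit:
{"api": "jog_arm", "payload": {
  "deltas": [0.0005,0.006,0,0,0,0,-1,0.0005,0.006,0,0,0,0,-1,0.0005,0.006,0,0,0,0,-1,0.0005,0.006,0,0,0,0,-1]
}}

```text
time: 11.6
tool_pos: [0.5928, -0.2212, 0.0942]
tcp_rot: [-2.221, -2.221, 0.0]
wrist_force: [-0.4, -0.5, -0.4]
width: 0.001
grip_force: 0.0
```

Emit:
{"api": "jog_arm", "payload": {
  "deltas": [0,0,-0.015,0,0,0,-1,0,0,-0.04,0,0,0,-1,0,0,-0.07,0,0,0,-1,0,0,-0.1,0,0,0,-1,0,0,-0.13,0,0,0,-1,0,0,-0.15,0,0,0,-1,0,0,-0.16,0,0,0,-1,0,0,-0.16,0,0,0,-1]
}}

```text
time: 12.4
tool_pos: [0.5941, -0.2218, 0.2572]
tcp_rot: [2.218, 2.219, 0.003]
wrist_force: [-0.2, -0.2, 0.1]
width: 0.0
grip_force: 0.0
```

```bash
python3 - <<'E'
from h import *; import pickle
from workcell import read_camera
s=read_camera('side'); s0=pickle.load(open('side.pkl','rb'))
cv2.imwrite('pics/end.png',s['color'])
go([.5835,-.1495,.25])
E
```

```text
shift tool mm [72.  -9.8  5.1] turn deg [0.08 0.03 0.  ] t 12.45 F [ 0.44  0.39 -0.04] 0.0017720745220575992 [-3.96604649e-01  1.80782377e-01  1.69170766e+00 -2.25023355e-05
  1.26758271e+00 -3.96619394e-01]
```

View pics/end.png

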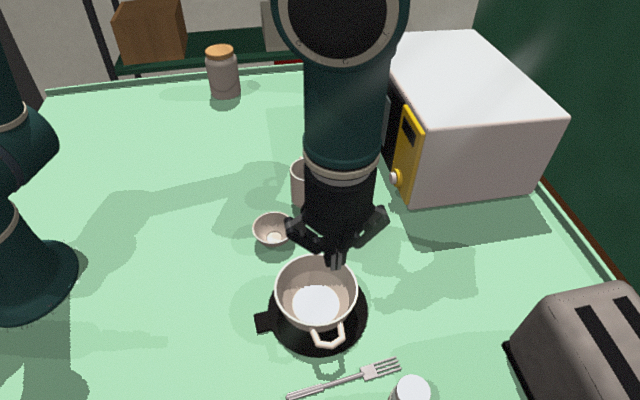

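The bowl is still at (316,284) with its handle at (328,338). Everything else is where it was, and the fingers are raised about 0.17 m above the rim.

```bash
python3 -c "
from workcell import finish_job
print(finish_job())"
```

```text
the job is handed in; nothing more can be done
None
```

The fingertips went once anticlockwise around the whole rim, about 3 mm above it, starting and ending at the handle. They were then raised well clear; in the last picture the bowl and the other things were still in place, and the job is handed in at about 12.5 s on the robot's clock.

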